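Refit the lift-off gear guard

ROBOT

A 6-joint arm with a two-finger parallel gripper is mounted at the origin on a cart in front of the work surface, level with it; the furniture and walls round the work are solid. World frame = base frame: x ahead of the robot, y to its left, z up, the work surface at z = 0. Lengths are in m, angles in rad, forces in N, time in s.
With the tool pointing down it reaches from about 0.3 to 1 m from the base axis. Payload 5.1 kg.
Tool frame: the origin (TCP) lies between the finger pads; the fingertips stand 19 mm ahead of it and the grasp point (between the pads) is the TCP (env.tips_ahead is the distance from the TCP to the fingertips, in m); z points along the fingers, y is the line along which they close (so a half turn about z gives the same grasp; the last joint's range is limited). The gripper opens to 95 mm and grips with 3 to 60 N. Pads are 20 mm wide; open, the fingers measure 119 mm over their backs; the gripper's body (75 mm by 180 mm) begins 59 mm behind the grasp point.
Start: joints at [1.237, 0.124, 1.65, -0, 1.367, -0.083], TCP at [0.161, 0.63, 0.234] pointing down, gripper open.
Joint ranges: [-2.61, 2.61], [-1.02, 2.33], [0.03, 2.71], [-1.35, 4.49], [0.32, 2.68], [-2.91, 2.91]. Speed limits (rad/s): [2.57, 2.57, 3.14, 3.14, 3.14, 3.14].

INTERFACE

Orientations are given as a rotation vector (axis times angle).
In Python, from cell import sensors, imaging, env gives the robot as it stands.
- The arm moves only by the shell command python3 -m pendant 'ROWS' [FORCE]. ROWS is JSON, a list that holds one entry, the list of rows, each a list of 5 numbers: the shift along the tool's x, y, z scaled (see below), then the turn about the tool's z scaled (see below), then the opening, from -1 (shut) to 1 (fully open). A call has exactly 5 rows; each row shifts and turns the commanded pose from where the row before left it, along the tool's axes as they then stand; what a row does not reach is not made up. The controller multiplies each number of a shift by 15 cm and each number of a turn by 6 degrees. A row lasts 1/12 s, in which the tool goes at most 41.7 mm and 7.16 degrees, less where a joint would pass 70% of its speed; a pose out of reach is approached as far as the arm can. A call with a number of a shift or a turn outside -1 to 1 is refused whole. A call with a gripper value outside its range is refused whole. The fingers move at their own pace and stop on an object; FORCE is the grip in N (left out, the last holds). Time passes only in rows, so rows that do not move let the fingers close, or fill a call up. It gives the time, the measured TCP pose, the force, the opening and the grip force at its end, in the units of the state.
- sensors.sense(): the state, without advancing time (a new reading comes with each control period).
- imaging.read_camera(name): name is "side" or "top"; returns the picture (400x640x3 uint8, blue, green, red); there is no depth.
- imaging.camera_params(name): a dict with "intrinsics" (3x3 intrinsics, pixels), "camera_from_world" (4x4, takes a point from world to camera coordinates). Camera axes: x right, y up, looking along -z (the intrinsics and any distortion apply to the point x, -y, -z); pixel columns grow to the right and rows downward; lengths in m; the calibration is good to about 2 mm. A picture is of the moment at which its call begins. camera_params takes no time and is no camera call.
- env.hand_in(): hands the job in; it is judged then, once.
The state is a dict: "clock": time; "q": joint angles; "joint_velocities": joint speeds; "effort": joint torques, N m; "ee_pos": TCP position; "tool_rot": TCP orientation; "force": force on the tool from outside, world axes, zero at the start; "ft_torque": the same for the moment, N m; "grip_width": finger opening in m; "finger_force": force on a finger pad.
Only numpy, scipy, OpenCV 4.12 (cv2) and the standard library are available. Lean on these libraries where they do the work, as an engineer would, in place of code of your own. Each camera call takes 0.05 s, during which the arm holds its last target. There are 200 camera calls.

TASK

The gear unit stands bare: its yellow guard is still parked on the grey stand. Pull the guard's sprung hinge pin by pinching the red lug against the yellow one, lift the guard off the stand and lower it into the hinge saddle of the gear unit, feeling gently for the gap between the cheeks because the saddle may be clamped up to a finger's width to one side. Let the pin spring home so the guard is locked in and hangs free, without forcing or dropping it or disturbing the other things on the bench.

Things in the scene. Friction and masses are not known exactly. Their poses are not given: they have to be found in the camera images.
- guard: Yellow steel flap guard, loose, 0.2 to 0.4 kg. Origin: middle of its hinge tube's axis; y along the tube, z up as it hangs, -x its front. Tube 130 mm long, 18 mm diameter, its end edges broken by 1 mm. A fixed stub, 8 mm diameter, sticks out 12 mm at the +y end, a sprung pin at the -y end. Flap 90 mm wide, 4 mm thick (hem 10 mm), down to 86 mm below the origin.
- yellow_lug (a point): Middle of the outer (+y) face of the guard's fixed yellow lug: 16 mm to +y and 37 mm above the guard's origin. Lug 22 mm wide (x), 8 mm thick (y), from the tube up to 52 mm above the origin.
- red_lug (a point): Middle of the outer (-y) face of the red lug, same size and height, which slides along the guard's tube and carries the sprung pin: 26 mm to -y of the guard's origin when the pin is out, 16 mm when pinched to its stop. Pinched, the two lugs are 32 mm over their outer faces, centred on the origin; the guard is carried by this pinch (20 to 30 N of grip).
- guard_pin (a joint): Travel of the sprung hinge pin with its red lug, in the guard: 0 = fully out (pin, 8 mm diameter, sticks out 9 mm beyond the -y end of the tube), 0.010 = fully drawn in (pin inside the tube). Spring force 5 N out to 9 N drawn in.
- pin_tip (a point): Outer end of the sprung hinge pin, on the tube's axis.
- stand: Grey steel parking stand, fixed, 160 mm wide, with the guard on it. Origin: on the bench right below the middle of its hinge axis, which runs along its y 105 mm up. Nothing on it is higher than 122 mm. The guard's tube hangs between two cheeks as on the gear unit, pin in its bore, and cannot rise until the pin is drawn in.
- gear_unit: Green gear unit, bare brass and steel gears on its -x front, fixed, 160 mm wide. Origin: on the bench right below the nominal middle of its hinge axis; y along that axis. The guard goes on with its axes along the unit's. The aluminium hinge saddle on top is clamped in slotted holes, off the nominal middle by -12 to +12 mm along y; this is not reported and has to be felt or seen.
- gear_hinge (a point): Nominal middle of the gear unit's hinge axis, 105 mm above its origin. Saddle: two rigid cheeks 10 mm thick, tops 121 mm up, 133 mm apart; the +y one has an open-topped slot 12 mm wide for the stub, the -y one an 11 mm bore and below it a ledge for the tube: seated, the axis is 105 mm up. Lowered off-centre, a tube end lands on a cheek top with the guard's origin 125 to 130 mm up.
- mug: White mug with dark dots, 91 mm high, a bystander; origin at the middle of its underside.
- tape_roll: Black roll of tape, 58 mm, a bystander; origin under its middle.
- tyre_lever: Black tyre lever, 117 mm, lying on the bench, a bystander; origin under its middle.
- grease_tub: White tub, 95 mm high, a bystander; origin under its middle.
Things that resemble listed ones, but are neither listed nor needed, are in the scene too. Of the things that look like the guard, the larger one is meant.

How it is judged:
By the outcome, as a careful person would: the job done as asked, in the order asked, and still so for the second after the job is handed in, with the robot touching nothing.
It also fails if it takes over 61 s, if anything falls off the work surface, if the arm or the gripper's body presses on something with over 40 N, if the wrist force passes 120 N, or if a joint passes its speed limit or range.

## Working session

There is one attempt and no reset: what is moved stays moved. The work goes in short steps, Python scripts to look and compute and a shell command to move; the robot and the scene stay as the last step left them, time stands still between calls to the robot, and variables do not carry over. Pictures are saved under pics/ and viewed, at most 10 in all, crops included, and the job is handed in when it is done.

```bash
mkdir -p pics; ls
python3 - <<'E'
from cell import sensors, imaging, env
import cv2,numpy as np
for n in("side","top"):
    cv2.imwrite(f"pics/{n}0.png",imaging.read_camera(n)); p=imaging.camera_params(n)
    print(n,{k:np.round(v,4).tolist() if not isinstance(v,str) else v for k,v in p.items()})
print(sensors.sense(),env.tips_ahead)
E
```

```text
pics
side {'intrinsics': [[403.5732, 0.0, 321.6939], [0.0, 403.5732, 199.1626], [0.0, 0.0, 1.0]], 'camera_from_world': [[-0.9323, -0.3613, 0.0185, 0.5133], [0.2315, -0.5565, 0.7979, -0.2768], [-0.278, 0.7482, 0.6025, -0.8048], [0.0, 0.0, 0.0, 1.0]]}
top {'intrinsics': [[431.2701, 0.0, 324.7568], [0.0, 431.2701, 191.3677], [0.0, 0.0, 1.0]], 'camera_from_world': [[0.009, -1.0, -0.0031, -0.0881], [0.9906, 0.0084, 0.1367, -0.5734], [-0.1367, -0.0043, 0.9906, -1.0887], [0.0, 0.0, 0.0, 1.0]]}
{'clock': 0.1, 'q': array([ 1.23742691e+00,  1.24429445e-01,  1.65152071e+00, -2.65487710e-07,
        1.36750710e+00, -8.26098324e-02]), 'joint_velocities': array([-0.00041877, -0.00099752, -0.00659388, -0.00085797,  0.00120625,
       -0.0013303 ]), 'effort': array([ 6.59055404e-04, -4.18875539e+01, -3.61099255e+01,  7.76187284e-02,
        4.60882368e-02, -3.34506456e-05]), 'ee_pos': array([0.1611475 , 0.62914842, 0.23252659]), 'tool_rot': array([-3.92812673e-01, -3.11654888e+00,  2.86551694e-03]), 'force': array([ 0.19833855, -0.08924139, -0.3030792 ]), 'ft_torque': array([-0.05393685,  0.02718761, -0.02502561]), 'finger_force': 0.0, 'grip_width': 0.09525109861501387} 0.019
```

View pics/side0.png

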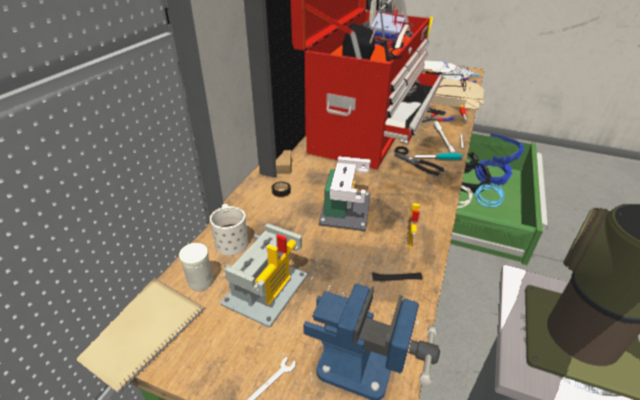

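View pics/top0.png

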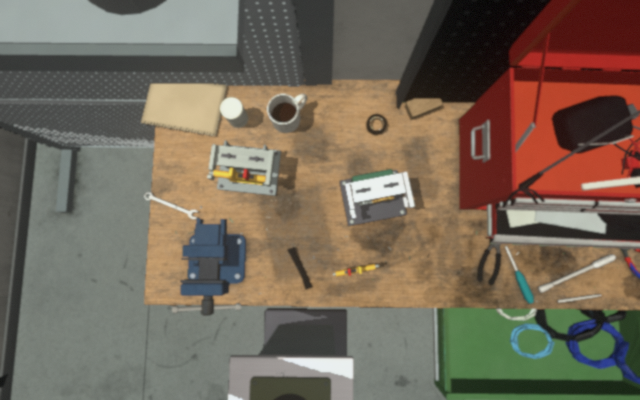

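The side view shows the guard on the stand at about (270,265), with its red lug at (282,243). The gear unit is at (347,190) and the smaller decoy at (413,222). In the top view the stand is at (245,168) and the gear unit at (377,197). Next I'll enlarge both.

Run:
```python
import cv2,numpy as np
t=cv2.imread("pics/top0.png");s=cv2.imread("pics/side0.png")
c=lambda im,x,y:cv2.resize(im[y:y+75,x:x+100],(400,300),interpolation=cv2.INTER_CUBIC)
cv2.imwrite("pics/z1.png",np.vstack([np.hstack([c(t,195,130),c(t,330,155)]),np.hstack([c(s,220,220),c(s,300,150)])]))
```

```text
(no output)
```

View pics/z1.png

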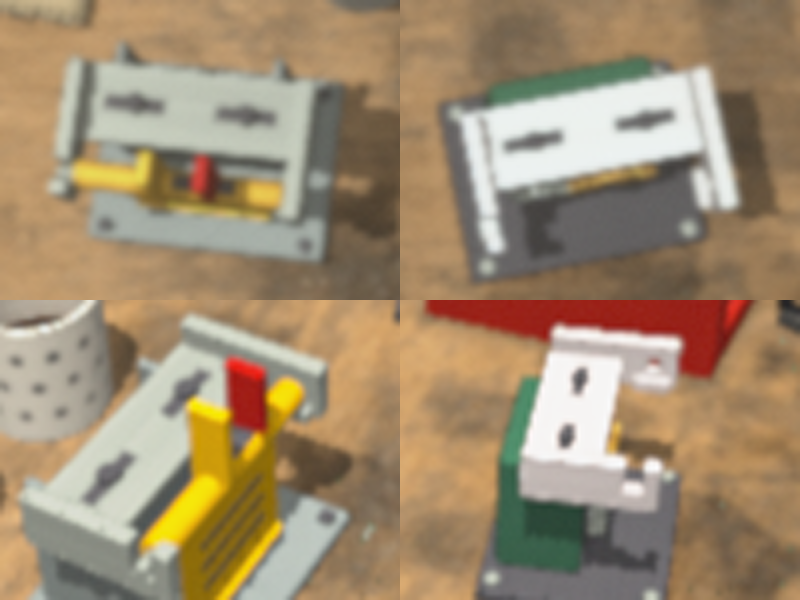

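The top crops show the slotted +y cheek on the left and the bored -y cheek on the right, on both the stand and the gear unit. The red lug top is near (203,160) and the yellow near (148,157), in crop pixels. Now I'll cast rays.

```bash
cat > h.py <<'E'
import numpy as np, cv2
from cell import sensors, imaging, env
P={n:imaging.camera_params(n) for n in("top","side")}
def ray(n,uv):
    K=np.array(P[n]["intrinsics"]);T=np.array(P[n]["camera_from_world"])
    d=np.linalg.inv(K)@[uv[0],uv[1],1]; d=np.array([d[0],-d[1],-d[2]])
    return -T[:3,:3].T@T[:3,3], T[:3,:3].T@d
def onz(n,uv,z):
    c,d=ray(n,uv); return c+d*(z-c[2])/d[2]
def tri(a,b):
    c1,d1=ray("top",a);c2,d2=ray("side",b)
    s=np.linalg.lstsq(np.c_[d1,-d2],c2-c1,rcond=None)[0]
    p,q=c1+s[0]*d1,c2+s[1]*d2
    return (p+q)/2,np.linalg.norm(p-q)
def crop(x0,y0,c,k=4): return [x0+(c[0]+.5)/k-.5,y0+(c[1]+.5)/k-.5]
def px(n,p):
    K=np.array(P[n]["intrinsics"]);T=np.array(P[n]["camera_from_world"])
    v=T[:3,:3]@p+T[:3,3]; v=K@[v[0],-v[1],-v[2]]; return v[:2]/v[2]
def yaw():
    from scipy.spatial.transform import Rotation as R
    y=R.from_rotvec(sensors.sense()["tool_rot"]).as_matrix()[:,1]; return np.degrees(np.arctan2(-y[0],y[1]))
E
python3 - <<'E'
from h import *
np.set_printoptions(precision=4,suppress=True)
S=lambda x,y:crop(195,130,(x,y)); G=lambda x,y:crop(330,155,(x,y))
s=lambda x,y:crop(220,220,(x,y-300)); g=lambda x,y:crop(300,150,(x-400,y-300))
print("red",tri(S(203,160),s(247,364)),"yel",tri(S(148,155),s(208,405)))
def ang(a,b): d=a-b; return np.degrees(np.arctan2(-d[0],d[1]))
for nm,F,a,b in(("stand",S,(133,103),(245,116)),("gear",G,(133,141),(245,120))):
    A,B=onz("top",F(*a),.118),onz("top",F(*b),.118); print(nm,"slots",A,B,ang(A,B),np.linalg.norm(A-B),(A+B)/2)
# cheek tops at z=.121 : outer corners
pts=lambda F,L:[onz("top",F(*p),.121) for p in L]
print("gear cheeks L back,front / R back,front",*pts(G,[(72,113),(97,250),(303,68),(330,208)]),sep="\n")
print("stand cheeks",*pts(S,[(75,60),(60,190),(318,82),(295,218)]),sep="\n")
print("yaw",yaw())
# color masks
for n in("top","side"):
    im=cv2.imread(f"pics/{n}0.png"); h=cv2.cvtColor(im,cv2.COLOR_BGR2HSV)
    x,y=(195,130) if n=="top" else (220,220)
    sub=h[y:y+75,x:x+100]; m=((sub[...,0]<8)|(sub[...,0]>172))&(sub[...,1]>170)&(sub[...,2]>90)
    v,u=np.nonzero(m); print(n,"red bbox",u.min()+x,u.max()+x,v.min()+y,v.max()+y,u.mean()+x,v.mean()+y)
E
```

```text
red (array([0.6043, 0.1032, 0.154 ]), np.float64(0.008870023883314204)) yel (array([0.6081, 0.1362, 0.1535]), np.float64(0.006843028788399097))
stand slots [0.6507 0.1558 0.118 ] [0.6431 0.0866 0.118 ] -6.257106845460716 0.06961307633116703 [0.6469 0.1212 0.118 ]
gear slots [ 0.5678 -0.1761  0.118 ] [ 0.5813 -0.2443  0.118 ] 11.190701408994887 0.06952917630329282 [ 0.5745 -0.2102  0.118 ]
gear cheeks L back,front / R back,front
[ 0.5842 -0.1389  0.121 ]
[ 0.501 -0.154  0.121]
[ 0.6132 -0.2796  0.121 ]
[ 0.5276 -0.2944  0.121 ]
stand cheeks
[0.6768 0.1919 0.121 ]
[0.5955 0.1974 0.121 ]
[0.6641 0.0419 0.121 ]
[0.5795 0.0537 0.121 ]
yaw -14.367454428271465
top red bbox 244 246 170 177 245.1 173.7
side red bbox 277 285 235 252 281.31297709923666 242.9618320610687
```

```bash
cat >> h.py <<'E'
def go(x,y,z,w):
    "remaining move in row units (sum over rows) to world x,y,z, yaw w"
    from scipy.spatial.transform import Rotation as R
    s=sensors.sense(); M=R.from_rotvec(s["tool_rot"]).as_matrix()
    print("units xyz",np.round(M.T@(np.array([x,y,z])-s["ee_pos"])/.15,3),"turn",round(-(w-yaw())/6,3),"t",round(s["clock"],2),"F",np.round(s["force"],1),"pos",np.round(s["ee_pos"],4),"w",round(s["grip_width"],4),"ff",round(s["finger_force"],1))
E
python3 -m pendant '[[[0,0,0,-0.27,0.5],[0,0,0,-0.27,0.5],[0,0,0,-0.27,0.5],[0,0,0,-0.27,0.5],[0,0,0,-0.27,0.5]]]' 25
python3 -c "from h import *;go(.6067,.1247,.22,-6.26)"
```

```text
clock: 0.52
ee_pos: [0.1612, 0.6293, 0.2329]
tool_rot: [-0.17, -3.137, 0.002]
force: [-0.4, -0.6, -0.4]
grip_width: 0.0724
finger_force: 0.0
units xyz [-3.315 -3.024  0.089] turn 0.012 t 0.52 F [-0.4 -0.6 -0.4] pos [0.1612 0.6293 0.2329] w 0.0724 ff 0.0
```

```bash
python3 -m pendant '[[[-0.165,-0.15,0,0,0.5],[-0.165,-0.15,0,0,0.5],[-0.165,-0.15,0,0,0.5],[-0.165,-0.15,0,0,0.5],[-0.165,-0.15,0,0,0.5]]]'
python3 -m pendant '[[[-0.165,-0.15,0,0,0.5],[-0.165,-0.15,0,0,0.5],[-0.165,-0.15,0,0,0.5],[-0.165,-0.15,0,0,0.5],[-0.165,-0.15,0,0,0.5]]]'
python3 -m pendant '[[[-0.165,-0.15,0,0,0.5],[-0.165,-0.15,0,0,0.5],[-0.165,-0.15,0,0,0.5],[-0.165,-0.15,0,0,0.5],[-0.165,-0.15,0,0,0.5]]]' | grep ee_pos
python3 -c "from h import *;go(.6067,.1247,.22,-6.26)"
```

```text
clock: 0.93
ee_pos: [0.2726, 0.5028, 0.233]
tool_rot: [-0.171, -3.137, 0.001]
force: [0.3, -0.4, -0.2]
grip_width: 0.0716
finger_force: 0.0
clock: 1.35
ee_pos: [0.3834, 0.3774, 0.2332]
tool_rot: [-0.172, -3.136, 0.001]
force: [0.7, 1.0, 0.2]
grip_width: 0.0713
finger_force: 0.0
ee_pos: [0.4941, 0.2521, 0.2332]
units xyz [-0.839 -0.762  0.088] turn -0.002 t 1.77 F [1.  0.6 0.5] pos [0.4941 0.2521 0.2332] w 0.0715 ff 0.0
```

```bash
python3 -m pendant '[[[-0.168,-0.153,0,0,0.5],[-0.168,-0.153,0,0,0.5],[-0.168,-0.153,0,0,0.5],[-0.168,-0.153,0,0,0.5],[-0.168,-0.153,0.1,0,0.5]]]' >/dev/null
python3 - <<'E'
from h import *
go(.6067,.1247,.2,-6.26)
t=imaging.read_camera("top");s=imaging.read_camera("side");cv2.imwrite("pics/t2.png",t);cv2.imwrite("pics/s2.png",s)
a=cv2.resize(t[125:225,190:300],(440,400),interpolation=cv2.INTER_CUBIC);b=cv2.resize(s[180:330,215:350],(360,400),interpolation=cv2.INTER_CUBIC)
cv2.imwrite("pics/z2.png",np.hstack([a,b]))
E
```

```text
units xyz [ 0.014 -0.     0.144] turn -0.003 t 2.18 F [1.3 1.5 0.8] pos [0.6087 0.1245 0.2216] w 0.0712 ff 0.0
```

View pics/z2.png

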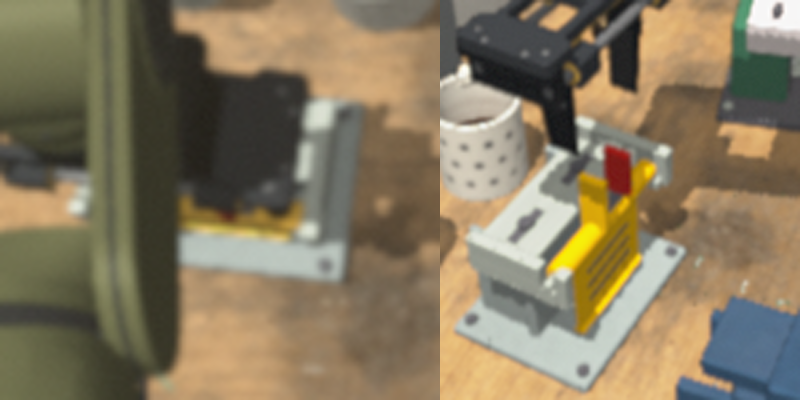

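The top view is blocked by the arm. The side crop shows the fingertips at about (565,150) and (622,90), above and between the lugs at (592,180) and (618,150). I'll compare the predicted projections.

Run:
```python
from h import *
a=np.radians(-6.26); yd=np.array([-np.sin(a),np.cos(a),0]); xd=np.array([np.cos(a),np.sin(a),0])
O=np.array([.6067,.1247,.105]); Z=np.array([0,0,1])
im={n:cv2.imread(f"pics/{n}0.png") for n in("top","side")}
for n,(x,y) in(("top",(195,130)),("side",(220,220))):
    sub=cv2.cvtColor(im[n],cv2.COLOR_BGR2HSV)[y:y+75,x:x+100]
    for nm,m in(("red",((sub[...,0]<8)|(sub[...,0]>172))&(sub[...,1]>150)&(sub[...,2]>80)),):
        v,u=np.nonzero(m); print(n,nm,"measured",u.min()+x,u.max()+x,v.min()+y,v.max()+y)
    for nm,(l,h) in(("red",(-26,-18)),):
        c=np.array([px(n,O+yd*j/1e3+xd*i*.011+Z*k) for j in(l,h) for i in(-1,1) for k in(.052,.012)])
        print(n,nm,"predicted",c.min(0).round(1),c.max(0).round(1))
    print(n,"stub end pred",px(n,O+yd*.077),"tube -y end front",px(n,O-yd*.065))
p=sensors.sense()["ee_pos"]
t=[px("side",p-Z*.019+yd*k) for k in(-.036,.036)]
print("tip inner pred in crop",[(q-[215,180])*2.667 +[440,0] for q in t])
```

```text
top red measured 243 247 169 178
top red predicted [243.5 166.5] [251.1 178.8]
top stub end pred [210.17965497 170.42995649] tube -y end front [266.88475453 177.05825543]
side red measured 277 285 235 252
side red predicted [273.4 230.9] [285.7 251.5]
side stub end pred [252.35365078 285.29742648] tube -y end front [291.07625725 240.14339637]
tip inner pred in crop [array([620.01326804,  89.73091426]), array([564.37242784, 147.83976316])]
```

Run:
```python
from h import *
a=np.radians(-6.26); yd=np.array([-np.sin(a),np.cos(a),0]); xd=np.array([np.cos(a),np.sin(a),0]);Z=np.array([0,0,1])
def hull(n,O,l,h):
    c=np.array([px(n,O+yd*j/1e3+xd*i*.011+Z*k) for j in(l,h) for i in(-1,1) for k in(.052,.02)]);return np.r_[c.min(0),c.max(0)].round(1)
im={n:cv2.imread(f"pics/{n}0.png") for n in("top","side")}
for O in([.6067,.1247,.105],[.602,.1247,.105],[.602,.1275,.105]):
    print(O,"red top",hull("top",np.array(O),-26,-18),"side",hull("side",np.array(O),-26,-18),"yel top",hull("top",np.array(O),8,16),"side",hull("side",np.array(O),8,16))
# profiles: redness along column/row
t=im["top"].astype(int); s=im["side"].astype(int)
print("top red row172",(t[172,238:255,2]-t[172,238:255,1]).tolist(),"col245 v164..182",(t[164:183,245,2]-t[164:183,245,1]).tolist())
print("side row240 u270..290",(s[240,270:291,2]-s[240,270:291,1]).tolist(),"col280 v228..256",(s[228:257,280,2]-s[228:257,280,1]).tolist())
print("yel top row170 u224..240",(t[170,222:242,2]-t[170,222:242,0]).tolist(),"col231 v160..",(t[160:186,231,2]-t[160:186,231,0]).tolist())
print("yel side row250 u262..282",(s[250,262:283,2]-s[250,262:283,0]).tolist(),"col271 v238..",(s[236:256,271,2]-s[236:256,271,0]).tolist())
```

```text
[0.6067, 0.1247, 0.105] red top [243.5 166.5 250.5 178.2] side [273.4 230.9 285.6 248.6] yel top [229.2 164.8 236.7 176.6] side [263.8 241.1 276.5 259.3]
[0.602, 0.1247, 0.105] red top [243.4 168.4 250.4 180.2] side [275.6 231.5 287.7 249.2] yel top [229.1 166.7 236.6 178.5] side [266.  241.8 278.7 260. ]
[0.602, 0.1275, 0.105] red top [242.2 168.4 249.3 180.1] side [274.9 232.4 287.1 250.1] yel top [227.9 166.7 235.5 178.5] side [265.3 242.7 278.1 260.9]
top red row172 [10, 7, 6, 7, 23, 68, 116, 129, 104, 64, 33, 16, 3, -3, -4, -6, -5] col245 v164..182 [-6, -6, -6, 2, 36, 97, 125, 128, 129, 129, 127, 125, 119, 98, 63, 42, 28, 20, 18]
side row240 u270..290 [0, -3, -5, -6, -7, 0, 45, 105, 132, 132, 133, 132, 134, 138, 137, 110, 52, 11, 16, 43, 43] col280 v228..256 [0, -5, -6, -5, -6, 4, 56, 146, 195, 197, 164, 137, 133, 135, 131, 131, 130, 131, 131, 130, 131, 131, 128, 94, 35, 4, 1, 5, 16]
yel top row170 u224..240 [47, 42, 39, 34, 31, 30, 49, 96, 131, 139, 115, 81, 57, 40, 23, 12, 7, 7, 6, 7] col231 v160.. [9, 9, 9, 9, 8, 10, 20, 66, 116, 137, 139, 140, 140, 139, 131, 119, 102, 92, 85, 76, 69, 46, 16, 2, 0, 0]
yel side row250 u262..282 [9, 10, 8, 13, 43, 113, 189, 197, 195, 199, 206, 210, 217, 222, 196, 138, 115, 127, 131, 133, 136] col271 v238.. [9, 7, 3, 2, 8, 9, 10, 11, 28, 85, 176, 244, 235, 215, 199, 196, 195, 195, 196, 195]
```

```bash
python3 -c "from h import *;go(.601,.1268,.144,-6.26)"
```

```text
units xyz [0.043 0.028 0.477] turn -0.045 t 2.28 F [-0.8  0.9 -1.1] pos [0.6072 0.122  0.2155] w 0.0713 ff 0.0
```

```bash
python3 -m pendant '[[[0.02,0.015,0.05,0,0.5],[0.02,0.013,0.05,0,0.5],[0,0,0.05,0,0.5],[0,0,0.05,0,0.5],[0,0,0,0,0.5]]]' >/dev/null
python3 -c "from h import *;go(.601,.1268,.144,-6.26)"
```

```text
units xyz [-0.018 -0.029  0.282] turn 0.015 t 2.7 F [-0.5 -0.8  0. ] pos [0.5989 0.1315 0.1863] w 0.0711 ff 0.0
```

```bash
python3 -m pendant '[[[0,0,0,0,0.5],[0,0,0,0,0.5],[0,0,0,0,0.5],[0,0,0,0,0.5],[0,0,0,0,0.5]]]' >/dev/null
python3 -c "from h import *;go(.601,.1268,.144,-6.26)"
```

```text
units xyz [-0.002 -0.026  0.301] turn -0.002 t 3.12 F [ 0.7  0.2 -0.3] pos [0.601  0.1306 0.1892] w 0.0715 ff 0.0
```

```bash
python3 -m pendant '[[[0,-0.025,0.04,0,0.5],[0,0,0.06,0,0.5],[0,0,0.06,0,0.5],[0,0,0.06,0,0.5],[0,0,0.06,0,0.5]]]' >/dev/null
python3 -m pendant '[[[0,0,0.02,0,0.5],[0,0,0,0,0.5],[0,0,0,0,0.5],[0,0,0,0,0.5],[0,0,0,0,0.5]]]'
python3 - <<'E'
from h import *
go(.601,.1268,.144,-6.26)
s=imaging.read_camera("side");cv2.imwrite("pics/s3.png",s)
cv2.imwrite("pics/z3.png",cv2.resize(s[190:290,215:335],(720,600),interpolation=cv2.INTER_CUBIC))
E
```

```text
clock: 3.95
ee_pos: [0.6008, 0.127, 0.1444]
tool_rot: [0.172, 3.136, 0.0]
force: [0.4, -0.8, 0.6]
grip_width: 0.0714
finger_force: 0.0
units xyz [-0.001 -0.001  0.003] turn -0.001 t 3.95 F [ 0.4 -0.8  0.6] pos [0.6008 0.127  0.1444] w 0.0714 ff 0.0
```

View pics/z3.png

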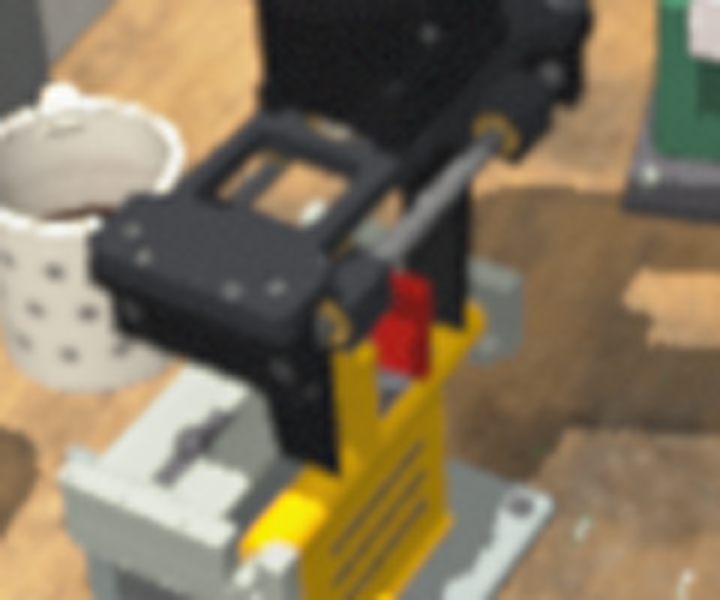

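The side crop shows the near finger at about (305,420), outside the yellow lug, and the far finger at about (452,260), beyond the red one. Both are aligned, so I'll pinch.

```bash
python3 -m pendant '[[[0,0,0,0,0.2],[0,0,0,0,0.1],[0,0,0,0,0],[0,0,0,0,-0.1],[0,0,0,0,-0.2]]]' 25
python3 -m pendant '[[[0,0,0,0,-0.25],[0,0,0,0,-0.3],[0,0,0,0,-0.3],[0,0,0,0,-0.3],[0,0,0,0,-0.3]]]' 25
```

```text
clock: 4.42
ee_pos: [0.6002, 0.126, 0.1438]
tool_rot: [-0.171, -3.137, 0.004]
force: [-0.3, -5.4, 1.1]
grip_width: 0.0434
finger_force: 2.8
clock: 4.83
ee_pos: [0.6004, 0.1274, 0.1438]
tool_rot: [0.172, 3.137, 0.001]
force: [0.6, 1.9, -0.2]
grip_width: 0.0334
finger_force: 9.6
```

```bash
python3 -m pendant '[[[0,0,0,0,-0.5],[0,0,0,0,-0.5],[0,0,0,0,-0.5],[0,0,0,0,-0.5],[0,0,0,0,-0.5]]]' 26
```

```text
clock: 5.25
ee_pos: [0.6004, 0.127, 0.1438]
tool_rot: [0.172, 3.137, 0.0]
force: [0.4, 3.0, 1.7]
grip_width: 0.0315
finger_force: 26.0
```

```bash
python3 -m pendant '[[[0,0,-0.01,0,-0.5],[0,0,-0.02,0,-0.5],[0,0,-0.03,0,-0.5],[0,0,-0.03,0,-0.5],[0,0,-0.03,0,-0.5]]]' 26
python3 -m pendant '[[[0,0,-0.05,0,-0.5],[0,0,-0.1,0,-0.5],[0,0,-0.15,0,-0.5],[0,0,-0.15,0,-0.5],[0,0,-0.15,0,-0.5]]]' 26
```

```text
clock: 5.67
ee_pos: [0.6001, 0.1267, 0.1617]
tool_rot: [-0.172, -3.136, 0.001]
force: [0.0, -0.1, -3.4]
grip_width: 0.0312
finger_force: 25.9
clock: 6.08
ee_pos: [0.6001, 0.1268, 0.2531]
tool_rot: [-0.172, -3.137, 0.0]
force: [0.3, 0.4, -2.3]
grip_width: 0.032
finger_force: 25.9
```

```bash
python3 -m pendant '[[[0,0,-0.08,-0.2,-0.5],[0,0,-0.08,-0.3,-0.5],[0,0,-0.08,-0.3,-0.5],[0,0,0,-0.3,-0.5],[0,0,0,-0.3,-0.5]]]' 26 >/dev/null
python3 -m pendant '[[[0,0,0,-0.3,-0.5],[0,0,0,-0.3,-0.5],[0,0,0,-0.3,-0.5],[0,0,0,-0.3,-0.5],[0,0,0,-0.3,-0.5]]]' 26
python3 -c "from h import *;go(.5285,-.2186,.28,11.19)"
```

```text
clock: 6.92
ee_pos: [0.6001, 0.1268, 0.2875]
tool_rot: [0.308, -3.126, 0.0]
force: [0.1, -0.1, -2.3]
grip_width: 0.0318
finger_force: 25.9
units xyz [ 0.918 -2.165  0.05 ] turn 0.013 t 6.92 F [ 0.1 -0.1 -2.3] pos [0.6001 0.1268 0.2875] w 0.0318 ff 25.9
```

```bash
python3 -m pendant '[[[0.03,-0.07,0,0,-0.5],[0.06,-0.14,0,0,-0.5],[0.07,-0.16,0,0,-0.5],[0.07,-0.16,0,0,-0.5],[0.07,-0.16,0,0,-0.5]]]' 26 >/dev/null
python3 -m pendant '[[[0.07,-0.16,0,0,-0.5],[0.07,-0.16,0,0,-0.5],[0.07,-0.16,0,0,-0.5],[0.07,-0.16,0,0,-0.5],[0.07,-0.16,0,0,-0.5]]]' 26 >/dev/null
python3 -m pendant '[[[0.07,-0.16,0,0,-0.5],[0.07,-0.16,0,0,-0.5],[0.06,-0.14,0.02,0,-0.5],[0.06,-0.14,0.03,0,-0.5],[0.05,-0.1,0,0,-0.5]]]' 26 >/dev/null
python3 -m pendant '[[[0,0,0,0,-0.5],[0,0,0,0,-0.5],[0,0,0,0,-0.5],[0,0,0,0,-0.5],[0,0,0,0,-0.5]]]' 26
python3 -c "from h import *;go(.5285,-.2186,.28,11.19)"
```

```text
clock: 8.58
ee_pos: [0.5226, -0.2225, 0.2804]
tool_rot: [-0.306, 3.126, -0.0]
force: [-0.2, 0.2, -2.5]
grip_width: 0.0315
finger_force: 25.9
units xyz [-0.043  0.018  0.002] turn 0.001 t 8.58 F [-0.2  0.2 -2.5] pos [ 0.5226 -0.2225  0.2804] w 0.0315 ff 25.9
```

```bash
python3 -m pendant '[[[-0.02,0.01,0,0,-0.5],[-0.02,0.008,0,0,-0.5],[0,0,0.1,0,-0.5],[0,0,0.1,0,-0.5],[0,0,0.1,0,-0.5]]]' 26 >/dev/null
python3 -m pendant '[[[0,0,0.1,0,-0.5],[0,0,0.1,0,-0.5],[0,0,0.08,0,-0.5],[0,0,0.02,0,-0.5],[0,0,0,0,-0.5]]]' 26
python3 - <<'E'
from h import *
go(.5285,-.2186,.205,11.19)
s=imaging.read_camera("side");t=imaging.read_camera("top");cv2.imwrite("pics/s4.png",s);cv2.imwrite("pics/t4.png",t)
a=cv2.resize(t[150:230,325:425],(400,320),interpolation=cv2.INTER_CUBIC);b=cv2.resize(s[140:240,300:400],(400,400),interpolation=cv2.INTER_CUBIC)
cv2.imwrite("pics/z4.png",np.hstack([cv2.copyMakeBorder(a,0,80,0,0,0),b]))
E
```

```text
clock: 9.42
ee_pos: [0.5274, -0.2188, 0.1888]
tool_rot: [0.305, -3.125, -0.002]
force: [0.6, -0.2, -2.7]
grip_width: 0.0317
finger_force: 25.9
units xyz [-0.007  0.    -0.108] turn -0.006 t 9.42 F [ 0.6 -0.2 -2.7] pos [ 0.5274 -0.2188  0.1888] w 0.0317 ff 25.9
```

View pics/z4.png

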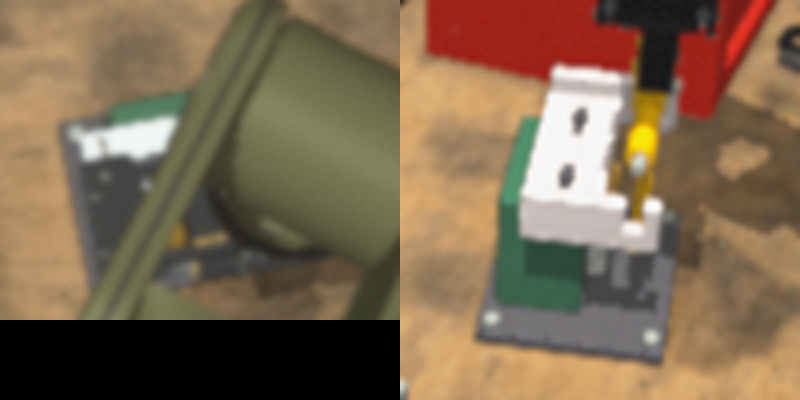

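The top view is occluded. In the side crop the stub end is at (638,163), and the slot mouth in the near cheek is around (634,205), so the stub is almost above it.

Run:
```python
from h import *
a=np.radians(11.19); yd=np.array([-np.sin(a),np.cos(a),0]); xd=np.array([np.cos(a),np.sin(a),0])
p=sensors.sense()["ee_pos"]; T=p-[0,0,.039]
f=lambda q:((px("side",q)-[300,140])*4+1.5+[400,0]).round(1)
print("stub end now",f(T+yd*.077),"at .105",f(np.r_[T[:2],.105]+yd*.077))
for k in(-.006,.006): print("slot mouth edges outer",f(np.r_[T[:2],.121]+yd*.0765+xd*k),"inner",f(np.r_[T[:2],.121]+yd*.0665+xd*k))
print("1mm in x,y:",f(T+xd*.001)-f(T),f(T+yd*.001)-f(T))
s=cv2.imread("pics/s4.png"); cv2.imwrite("pics/z5.png",cv2.resize(s[165:215,330:395],(780,600),interpolation=cv2.INTER_CUBIC))
```

```text
stub end now [638.1 165.4] at .105 [632.4 228.5]
slot mouth edges outer [644.2 208.1] inner [645.8 198.7]
slot mouth edges outer [624.6 205.8] inner [626.3 196.4]
1mm in x,y: [-1.6 -0.2] [-0.2  0.8]
```

View pics/z5.png

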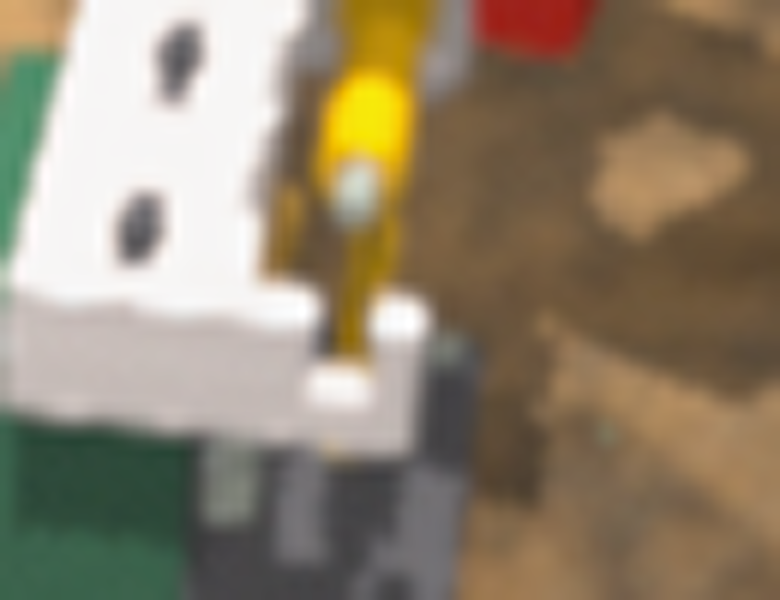

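The slot mouth is at crop (315–372, 328) and agrees with the prediction to about 1 mm in x and 2 mm in y. I'll lower gently and feel for contact.

```bash
python3 -m pendant '[[[0,0,0.03,0,-0.5],[0,0,0.03,0,-0.5],[0,0,0.03,0,-0.5],[0,0,0.02,0,-0.5],[0,0,0,0,-0.5]]]' 26
python3 -m pendant '[[[0,0,0.013,0,-0.5],[0,0,0.013,0,-0.5],[0,0,0.013,0,-0.5],[0,0,0.013,0,-0.5],[0,0,0,0,-0.5]]]' 26
python3 -c "from h import *;go(.5285,-.2186,.144,11.19)"
```

```text
clock: 9.93
ee_pos: [0.5272, -0.2191, 0.1725]
tool_rot: [0.304, -3.125, -0.002]
force: [0.3, 0.2, -3.8]
grip_width: 0.0319
finger_force: 25.9
clock: 10.35
ee_pos: [0.5276, -0.2193, 0.1653]
tool_rot: [0.305, -3.126, -0.001]
force: [-0.2, -0.5, -2.9]
grip_width: 0.0317
finger_force: 25.9
units xyz [-0.007  0.003  0.142] turn -0.01 t 10.35 F [-0.2 -0.5 -2.9] pos [ 0.5276 -0.2193  0.1653] w 0.0317 ff 25.9
```

```bash
python3 -m pendant '[[[0,0,0.008,0,-0.5],[0,0,0.008,0,-0.5],[0,0,0.008,0,-0.5],[0,0,0,0,-0.5],[0,0,0,0,-0.5]]]' 26
python3 -c "from h import *;go(.5285,-.2186,.144,11.19)"
```

```text
clock: 10.77
ee_pos: [0.5282, -0.22, 0.1626]
tool_rot: [-0.304, 3.126, -0.002]
force: [1.0, -2.8, -2.4]
grip_width: 0.0314
finger_force: 25.9
units xyz [-0.004  0.009  0.124] turn -0.012 t 10.77 F [ 1.  -2.8 -2.4] pos [ 0.5282 -0.22    0.1626] w 0.0314 ff 25.9
```

```bash
python3 -m pendant '[[[0,-0.007,0,0,-0.5],[0,0,0.006,0,-0.5],[0,0,0.006,0,-0.5],[0,0,0.006,0,-0.5],[0,0,0,0,-0.5]]]' 26
python3 -c "from h import *;go(.5285,-.2186,.144,11.19)"
```

```text
clock: 11.18
ee_pos: [0.5278, -0.2204, 0.1592]
tool_rot: [0.305, -3.126, -0.0]
force: [0.8, -0.9, -3.0]
grip_width: 0.0317
finger_force: 25.9
units xyz [-0.007  0.011  0.101] turn -0.01 t 11.18 F [ 0.8 -0.9 -3. ] pos [ 0.5278 -0.2204  0.1592] w 0.0317 ff 25.9
```

Origin height is now about 0.120 with almost no resistance, so the tube is in the gap. I'll continue down.

```bash
python3 -m pendant '[[[0,-0.003,0.012,0,-0.5],[0,0,0.012,0,-0.5],[0,0,0.012,0,-0.5],[0,0,0.012,0,-0.5],[0,0,0,0,-0.5]]]' 26
python3 -m pendant '[[[0,0,0.01,0,-0.5],[0,0,0.01,0,-0.5],[0,0,0.01,0,-0.5],[0,0,0,0,-0.5],[0,0,0,0,-0.5]]]' 26
python3 -c "from h import *;go(.5285,-.2186,.144,11.19)"
```

```text
clock: 11.6
ee_pos: [0.5277, -0.2206, 0.1516]
tool_rot: [0.305, -3.126, -0.001]
force: [0.1, -0.3, -3.3]
grip_width: 0.0311
finger_force: 25.9
clock: 12.02
ee_pos: [0.528, -0.2208, 0.1477]
tool_rot: [0.305, -3.127, -0.0]
force: [0.2, -0.8, -3.6]
grip_width: 0.0314
finger_force: 25.9
units xyz [-0.006  0.014  0.025] turn -0.01 t 12.02 F [ 0.2 -0.8 -3.6] pos [ 0.528  -0.2208  0.1477] w 0.0314 ff 25.9
```

```bash
python3 -m pendant '[[[0,0,0.007,0,-0.5],[0,0,0.007,0,-0.5],[0,0,0.007,0,-0.5],[0,0,0,0,-0.5],[0,0,0,0,-0.5]]]' 26
python3 -m pendant '[[[0,0,0.003,0,-0.5],[0,0,0.003,0,-0.5],[0,0,0.003,0,-0.5],[0,0,0,0,-0.5],[0,0,0,0,-0.5]]]' 26
```

```text
clock: 12.43
ee_pos: [0.528, -0.2209, 0.1446]
tool_rot: [0.305, -3.127, -0.0]
force: [-0.4, 0.3, -2.9]
grip_width: 0.0315
finger_force: 25.9
clock: 12.85
ee_pos: [0.5283, -0.2209, 0.1439]
tool_rot: [-0.305, 3.126, -0.0]
force: [-1.1, 0.4, 0.2]
grip_width: 0.0315
finger_force: 26.0
```

```bash
python3 -m pendant '[[[0,0,0.003,0,-0.5],[0,0,0.002,0,-0.5],[0,0,0,0,-0.5],[0,0,0,0,-0.5],[0,0,0,0,-0.5]]]' 26
python3 -m pendant '[[[0,0,0,0,-0.3],[0,0,0,0,-0.25],[0,0,0,0,-0.2],[0,0,0,0,-0.15],[0,0,0,0,-0.1]]]' 26
python3 -m pendant '[[[0,0,0,0,-0.05],[0,0,0,0,0],[0,0,0,0,0.05],[0,0,0,0,0.1],[0,0,0,0,0.15]]]' 26
```

```text
clock: 13.27
ee_pos: [0.5284, -0.2209, 0.1437]
tool_rot: [-0.305, 3.126, -0.0]
force: [-2.2, 2.4, 5.4]
grip_width: 0.032
finger_force: 26.0
clock: 13.68
ee_pos: [0.5291, -0.2228, 0.1435]
tool_rot: [-0.304, 3.124, -0.007]
force: [0.8, -4.9, 3.5]
grip_width: 0.0418
finger_force: 2.8
clock: 14.1
ee_pos: [0.5276, -0.2201, 0.1417]
tool_rot: [0.304, -3.126, -0.003]
force: [0.2, 0.0, 0.3]
grip_width: 0.0536
finger_force: 0.0
```

```bash
python3 -m pendant '[[[0,0,0,0,0.3],[0,0,0,0,0.4],[0,0,0,0,0.5],[0,0,0,0,0.5],[0,0,0,0,0.5]]]' 26
python3 -m pendant '[[[0,0,-0.03,0,0.5],[0,0,-0.06,0,0.5],[0,0,-0.1,0,0.5],[0,0,-0.15,0,0.5],[0,0,-0.2,0,0.5]]]' 26
python3 -m pendant '[[[0,0,-0.15,0,0.5],[0.1,0.15,-0.1,0,0.5],[0.1,0.2,0,0,0.5],[0.1,0.2,0,0,0.5],[0.1,0.2,0,0,0.5]]]' 26
python3 -m pendant '[[[0.1,0.2,0,0,0.5],[0.1,0.2,0,0,0.5],[0.1,0.2,0,0,0.5],[0.1,0.2,0,0,0.5],[0,0.05,0,0,0.5]]]' 26 >/dev/null
python3 - <<'E'
from h import *
s=imaging.read_camera("side");t=imaging.read_camera("top");cv2.imwrite("pics/s6.png",s);cv2.imwrite("pics/t6.png",t)
a=cv2.resize(t[150:225,330:430],(400,300),interpolation=cv2.INTER_CUBIC);b=cv2.resize(s[140:240,300:400],(400,400),interpolation=cv2.INTER_CUBIC)
c=np.hstack([cv2.copyMakeBorder(a,0,100,0,0,0),b])
cv2.imwrite("pics/z6.png",c)
E
```

```text
clock: 14.52
ee_pos: [0.528, -0.2206, 0.1424]
tool_rot: [0.305, -3.126, -0.001]
force: [-0.4, 0.7, -0.2]
grip_width: 0.0708
finger_force: 0.0
clock: 14.93
ee_pos: [0.527, -0.2203, 0.223]
tool_rot: [0.304, -3.124, -0.003]
force: [0.3, 0.8, 0.8]
grip_width: 0.0713
finger_force: 0.0
clock: 15.35
ee_pos: [0.4469, -0.1214, 0.2626]
tool_rot: [-0.303, 3.125, -0.001]
force: [-0.1, -0.2, 0.3]
grip_width: 0.0713
finger_force: 0.0
```

View pics/z6.png

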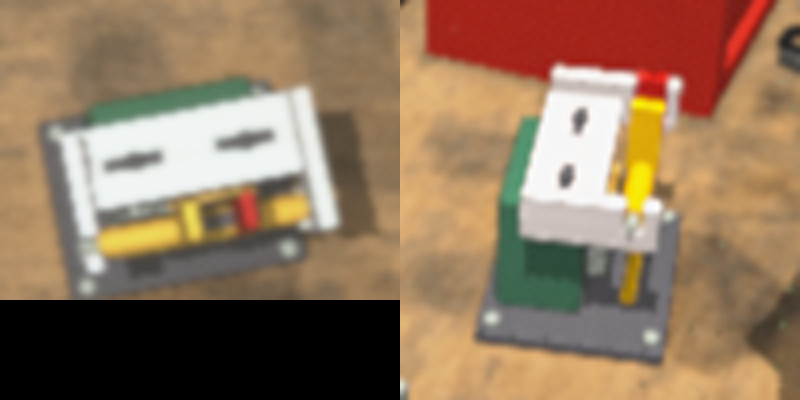

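View pics/t6.png

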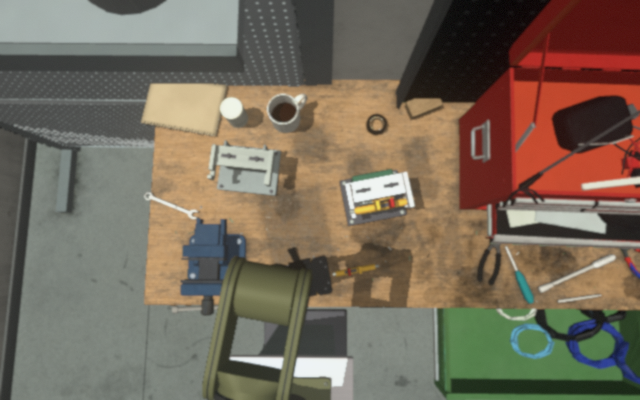

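The top crop shows the guard in the saddle. The yellow lug is at (190,220) and the red one at (248,210), 59 crop pixels apart against 55 on the stand, so the pin is fully out. The stub sits down in the slot, the bystanders have not moved and the arm is clear.

```bash
python3 -m pendant '[[[0,0,0,0,0.5],[0,0,0,0,0.5],[0,0,0,0,0.5],[0,0,0,0,0.5],[0,0,0,0,0.5]]]' | head -4
python3 -c "from cell import env;print(env.hand_in())"
```

```text
clock: 16.28
ee_pos: [0.3643, -0.0091, 0.2609]
tool_rot: [0.303, -3.126, -0.0]
force: [-1.0, 0.5, -0.2]
the job is handed in; nothing more can be done
None
```

The guard is seated in the gear unit's hinge saddle with its pin sprung home, the bystanders look undisturbed in the last picture, and I handed the job in at about 16 s of the 61 s allowed; no verdict was returned.

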